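# Draw the carriage bolt of an eye-examination instrument with a hooked rod

### The job

Pick up the hooked rod by its black handle, reach it in through the open mouth of the instrument base, hook it behind the upright tab of the shut bolt and draw the bolt out fully home; keep it pulled firmly against its stop, with about 14 N (never over 24 N), for a second so that it is surely home. Work with the rod only: neither hand nor arm may touch the bolt, and the rod must not be rammed against the instrument (24 N at most). Then unhook the rod and lay it back on the rubber mat, standing on its handle's underside, leaving the bolt drawn and the other things on the table where they are.

Things in the scene. Friction and masses are not known exactly. Their poses are not given: they have to be found in the camera images.
- unit: White instrument base, 240 x 200 mm. Origin: table level, middle of the channel mouth in its front face; +x runs into the channel, z up. Channel: open at x = 0, 64 wide (y -32 to 32), floor at z = 40, closed by a block at x = 165; four steel guard bars (z 135 to 141) roof it from x = 9 to 131. Cheeks 135 high. The bolt slides to the mouth at 6 N, stays where left; its stop is hard.
- bolt_tab (a point): Centre of the bolt's upright steel tab (moves with the bolt): 6 thick along the channel, 30 wide across it, 25 high, mid-channel, on a flat bar 24 wide that runs on 90 behind it. Above the table: bar top 50, tab centre 62.5, top 75 mm. Shut or nearly so, it starts 52 to 80 behind the mouth; home is 15 to 35 behind the mouth: it differs each time and must be felt. Axes as the base.
- hook_grip (a point): Hooked rod, loose, 0.15 to 0.25 kg, standing on its handle's underside on the mat. This is the centre of the black handle, a block 100 long (x), 22 wide (y), 50 high (z): grasp it across the 22. +x points along the steel rod to the hook. The 8 mm round rod leaves the handle's front 15 above this point, runs to 170 ahead of it and turns straight down.
- hook_tip (a point): Lower end of the hook's down-turned leg (8 mm round, its underside 34 mm below the rod's axis): 170 mm ahead of hook_grip and 19 mm below it, that is 6 mm above the level of the handle's underside. Axes as those of the rod's handle.
- mat: Black rubber mat, fixed, 320 long (x) x 140 wide (y) x 3 thick; origin at the centre of its underside at table level. The rod starts on it, its handle near the mat's -x half and its hook towards +x, along the mat's x within 0.15 rad.
- lens_a_mid (a point): Middle of a loose trial lens, a 38 mm disc 5 thick with a small grip tab, lying on the mat. Leave it alone.
- lens_b_mid (a point): Middle of a second loose trial lens, the same, on the mat. Leave it alone.
- penlight_mid (a point): Middle of a loose penlight, 130 x 12 x 12, on the table beside the mat. Leave it alone.
- driver_mid (a point): A loose screwdriver about 170 long, on the table at the other side of the mat (straight, no hook). Leave it alone.
- drops_mid (a point): Middle of a small white bottle, 30 across and 65 high, on the table beside the instrument base. Leave it alone.
- cup_mid (a point): Middle of a white cup, 70 across and 85 high, on the table at the other side of the instrument base. Leave it alone.
Not all that is in view belongs to the job. Leave any blue or orange look-alike of the part that bears hook_grip alone.

How it is judged:
By the outcome, as a careful person would: the job done as asked, in the order asked, and still so for the second after the job is handed in, with the robot touching nothing.
It also fails if it takes over 72 s, if anything falls off the work surface, if the arm or the gripper's body presses on something with over 40 N, if the wrist force passes 120 N, or if a joint passes its speed limit or range.

### The arm

A 6-joint arm with a two-finger parallel gripper is mounted at the origin on the work surface. World frame = base frame: x ahead of the robot, y to its left, z up, the work surface at z = 0. Lengths are in mm, angles in rad, forces in N, time in s.
With the tool pointing down it reaches from about 300 to 775 mm from the base axis. Payload 14.6 kg.
Tool frame: the origin (TCP) lies midway between the tips of the shut fingers; the grasp point (between the pads) lies 19 mm behind it; z points along the fingers, y is the direction in which the jaws open and shut (so a half turn about z gives the same grasp; the last joint's range is limited). The gripper opens to 94 mm and grips with 3 to 60 N. Pads are 16 mm wide; open, the fingers measure 119 mm over their backs; the gripper's body (75 mm by 177 mm) begins 78 mm behind the grasp point.
Start: joints at [-1.217, 0.3, 1.521, -0, 1.321, -0.067], TCP at [224.662, -502.012, 205.446] pointing down, gripper open.
Joint ranges: [-3.03, 3.03], [-0.79, 2.21], [0.23, 2.52], [-1.04, 4.18], [0, 3.07], [-2.55, 2.55]. Speed limits (rad/s): [2.22, 2.22, 2.57, 3.14, 3.14, 3.14].

### API

Orientations are given as a unit quaternion [w, x, y, z].
In Python, from workcell import get_state, get_image, calibration, hand_in gives the robot as it stands.
- The arm moves only by the tool apply_moves, never from a script. Its arguments are lists of equal length, an entry for each row: "dp": the shift along the world's x, y, z in units of 25 mm (1.0 is 25 mm), a list of three; "rot": the turn, a rotation vector about the world's x, y, z in degrees, a list of three. A call has 1 to 12 rows; each row shifts and turns the commanded pose from where the row before left it; what a row does not reach is not made up. A row lasts 1/12 s, in which the tool goes at most 41.7 mm and 7.16 degrees, less where a joint would pass 70% of its speed; a pose out of reach is approached as far as the arm can. A call is refused whole if a number of a shift passes 1 or a number of a turn 7.16, either way. A call with a gripper value outside its range is refused whole. "hand" is the opening, from 0 (shut) to 1 (fully open), set as the call begins (left out, the last holds). The fingers move at their own pace and stop on an object; "grip_force" is the grip in N (left out, the last holds). Time passes only in rows, so rows that do not move let the fingers close. It gives the time, the measured TCP pose, the force and the opening at its end, in the units of the state.
- get_state(): the state, without advancing time (a new reading comes with each control period).
- get_image(name): name is "scene" or "top" or "wrist"; returns (picture, depth): 384x512x3 uint8, red, green, blue; 384x512 float32, mm along the optical axis (not along the pixel's ray), 0 where there is no reading.
- calibration(name): a dict with "fx", "fy", "cx", "cy" (pixels), "position" and "orientation" of the camera in the world; the wrist camera has in their place "T_tool_cam" (4x4, takes a point from camera to tool coordinates, whose origin is the TCP and whose axes are the flange's). Camera axes: x right, y down, z forward; pixel columns grow to the right and rows downward; lengths in mm; the calibration is good to about 2 mm. A picture is of the moment at which its call begins: read the wrist's pose just before it. calibration takes no time and is no camera call.
- hand_in(): hands the job in, once; it reports no verdict.
The state is a dict: "t": time; "q": joint angles; "joint_velocities": joint speeds; "joint_efforts": joint torques, N m; "ee_pos": TCP position; "ee_rot": TCP orientation; "force": force on the tool from outside, world axes, zero at the start; "torque": the same for the moment, N m; "width": finger opening in mm.
Only numpy, scipy, OpenCV 4.12 (cv2) and the standard library are available. Lean on these libraries where they do the work, as an engineer would, in place of code of your own. Each camera call takes 0.05 s, during which the arm holds its last target.

## Working session

There is one attempt and no reset: what is moved stays moved. The work goes in short steps, Python scripts to look and compute and a tool call to move; the robot and the scene stay as the last step left them, time stands still between calls to the robot, and variables do not carry over. Pictures are saved under pics/ and viewed, and the job is handed in when it is done.

Besides the shell and the picture viewer there is one more tool, called after "Emit:" by a JSON object that holds its "name" and its "arguments", one argument or row to a line. apply_moves: Moves the arm, as the interface text tells. Its arguments: {"type":"object","properties":{"dp":{"type":"array"},"rot":{"type":"array"},"hand":{"type":"number"},"grip_force":{"type":"number"}},"required":["dp","rot"]}

```bash
mkdir -p pics
cat > h.py <<'E'
import numpy as np, cv2, json
from workcell import get_state, get_image, calibration, hand_in
from scipy.spatial.transform import Rotation as R
def qR(q): return R.from_quat([q[1],q[2],q[3],q[0]]).as_matrix()
def cam(name, st=None):
    c=calibration(name)
    K=np.array([[c['fx'],0,c['cx']],[0,c['fy'],c['cy']],[0,0,1]])
    if 'T_tool_cam' in c:
        T=np.eye(4);T[:3,:3]=qR(st['ee_rot']);T[:3,3]=st['ee_pos'];T=T@np.array(c['T_tool_cam'])
    else:
        T=np.eye(4)
        o=np.array(c['orientation']);T[:3,:3]=o if o.shape==(3,3) else qR(o);T[:3,3]=c['position']
    return K,T
def ray(K,T,uv,z):
    d=T[:3,:3]@np.linalg.inv(K)@np.array([uv[0],uv[1],1.]);o=T[:3,3]
    return o+d*(z-o[2])/d[2]
def depthpts(K,T,D):
    v,u=np.mgrid[:D.shape[0],:D.shape[1]]
    P=np.stack([(u-K[0,2])/K[0,0]*D,(v-K[1,2])/K[1,1]*D,D],-1)
    return P@T[:3,:3].T+T[:3,3]
def proj(K,T,p):
    q=T[:3,:3].T@(np.array(p)-T[:3,3]);q=K@q;return q[:2]/q[2]
def save(n,im): cv2.imwrite('pics/'+n,cv2.cvtColor(im,cv2.COLOR_RGB2BGR))
E
python3 - <<'E'
from h import *
s=get_state();print(s)
for n in('scene','top','wrist'):
    im,D=get_image(n);save(n+'0.png',im);np.savez('pics/'+n+'0.npz',im=im,D=D);print(n,calibration(n))
E
```

```text
{'t': 0.0, 'q': array([-1.21660175e+00,  3.00448835e-01,  1.52159749e+00,  1.75328668e-05,
        1.32068983e+00, -6.66179506e-02]), 'joint_velocities': array([-7.27831086e-05,  4.83023893e-04,  8.95191342e-04,  2.39717247e-03,
        6.11384901e-04,  1.12820383e-03]), 'joint_efforts': array([-6.06427311e-04, -5.31804621e+01, -3.52736878e+01,  7.07556750e-02,
        2.44296261e-02, -1.23195082e-04]), 'ee_pos': array([ 224.57604904, -501.7692169 ,  204.89160241]), 'ee_rot': array([-5.67064203e-04,  9.77946439e-01,  2.08855059e-01, -7.35228333e-05]), 'force': array([ 0.02889625, -0.54568946,  0.60319932]), 'torque': array([-0.00736291,  0.01410469, -0.01129109]), 'width': 93.78574633440506}
scene {'fx': 383.29295878181176, 'fy': 383.29295878181176, 'cx': 265.00364189845743, 'cy': 192.22883930367533, 'position': array([957.35392066, 458.95873291, 724.84753234]), 'orientation': array([-0.13502193,  0.31462575,  0.86907682, -0.35705069])}
top {'fx': 376.46381000629185, 'fy': 376.46381000629185, 'cx': 251.8994631809073, 'cy': 187.03559697368217, 'position': array([ 451.25772165,  -38.6863389 , 1193.57481389]), 'orientation': array([-0.02364076,  0.71604244, -0.69727653,  0.02301701])}
wrist {'fx': 307.0008654203261, 'fy': 307.0008654203261, 'cx': 253.66679180719393, 'cy': 181.79705512178492, 'T_tool_cam': array([[-5.20865601e-04, -9.73703957e-01, -2.27816446e-01,
         6.52838684e+01],
       [ 9.99999732e-01, -6.24436272e-04,  3.82547480e-04,
        -5.27829434e-01],
       [-5.14744847e-04, -2.27816186e-01,  9.73704021e-01,
        -1.79523052e+02],
       [ 0.00000000e+00,  0.00000000e+00,  0.00000000e+00,
         1.00000000e+00]])}
```

View pics/scene0.png

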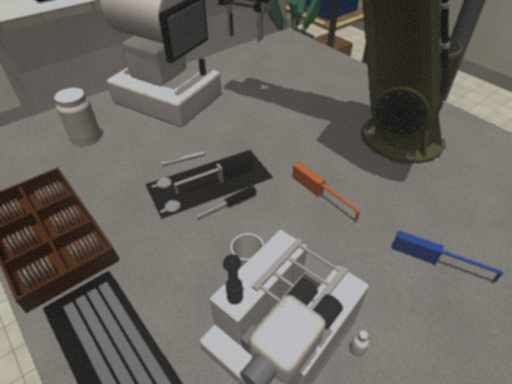

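View pics/top0.png

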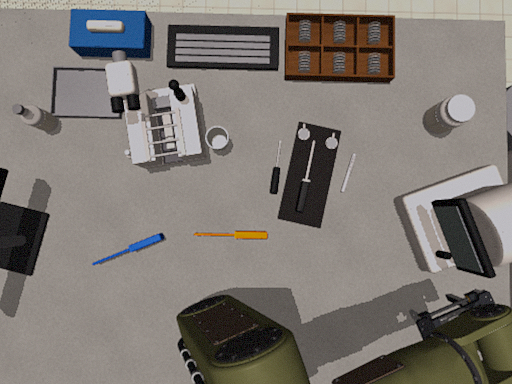

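View pics/wrist0.png

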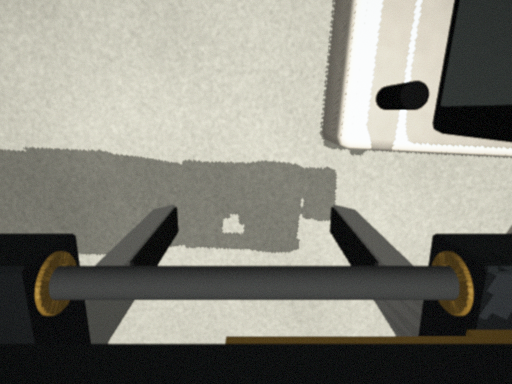

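Run:
```python
from h import *
d=np.load('pics/top0.npz');im=d['im']
a=cv2.resize(im[60:240,105:365],None,fx=3,fy=3,interpolation=cv2.INTER_CUBIC);save('topc.png',a)
d=np.load('pics/scene0.npz');im=d['im']
a=cv2.resize(im[140:384,140:390],None,fx=2.4,fy=2.4,interpolation=cv2.INTER_CUBIC);save('scenec.png',a)
K,T=cam('top')
for n,uv,z in [('handle',(303,195),50),('hooktip',(312,142),30),('matc',(310,175),3),('unitfront',(165,161),135),('mouthL',(130,162),0)]: print(n,ray(K,T,uv,z).round())
```

```text
handle [ 507. -193.   50.]
hooktip [ 674. -220.   30.]
matc [ 573. -220.    3.]
unitfront [589. 211. 135.]
mouthL [600. 354.   0.]
```

View pics/topc.png

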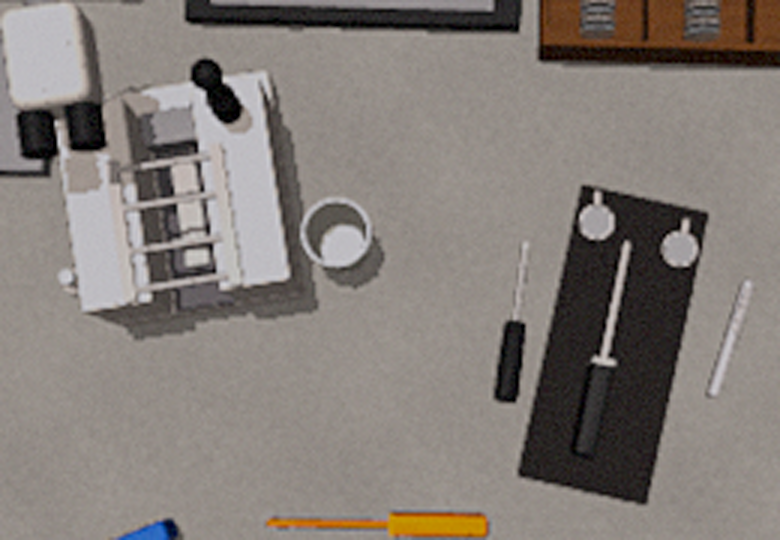

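View pics/scenec.png

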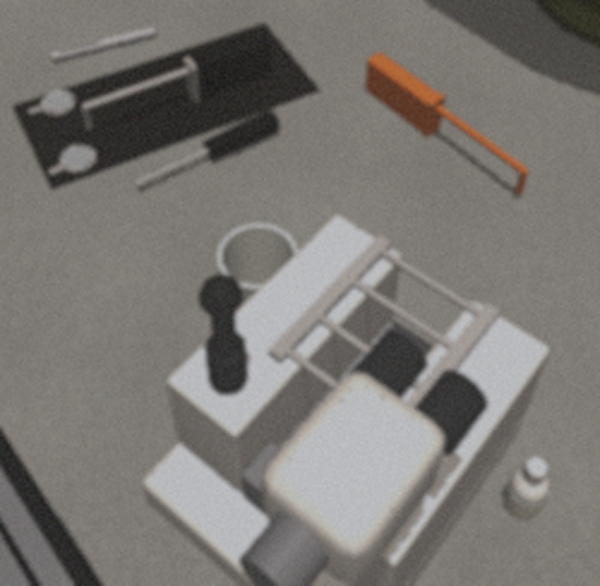

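Emit:
{"name": "apply_moves", "arguments": {
  "dp": [
    [0.92,1.0,0.1],
    [0.92,1.0,0.1],
    [0.92,1.0,0.1],
    [0.92,1.0,0.1],
    [0.92,1.0,0.1],
    [0.92,1.0,0.1],
    [0.92,1.0,0.1],
    [0.92,1.0,0.1],
    [0.92,1.0,0.1],
    [0.92,1.0,0.1],
    [0.92,1.0,0],
    [0.92,1.0,0]
  ],
  "rot": [
    [0,0,-2.75],
    [0,0,-2.75],
    [0,0,-2.75],
    [0,0,-2.75],
    [0,0,-2.75],
    [0,0,-2.75],
    [0,0,-2.75],
    [0,0,-2.75],
    [0,0,-2.75],
    [0,0,-2.75],
    [0,0,-2.75],
    [0,0,-2.75]
  ]
}}

```text
t: 1.15
ee_pos: [501.6, -200.5, 230.5]
ee_rot: [0.0, 0.997, -0.079, 0.0]
force: [0.4, -0.7, 0.2]
width: 93.7
```

Emit:
{"name": "apply_moves", "arguments": {
  "dp": [
    [0,0.2,0],
    [0,0,0],
    [0,0,0],
    [0,0,0]
  ],
  "rot": [
    [0,0,0],
    [0,0,0],
    [0,0,0],
    [0,0,0]
  ]
}}

```text
t: 1.48
ee_pos: [500.1, -197.9, 230.4]
ee_rot: [0.0, 0.997, -0.078, -0.0]
force: [-0.3, -0.6, 0.2]
width: 93.9
```

Run:
```python
from h import *
s=get_state();print(s['ee_pos'],s['ee_rot'],s['q'],s['force'],s['joint_velocities'].round(3))
im,D=get_image('wrist');save('w1.png',im);np.savez('pics/w1.npz',im=im,D=D,p=s['ee_pos'],r=s['ee_rot'])
```

```text
[ 500.07882819 -197.86270707  230.44177272] [ 5.36529921e-05  9.96972515e-01 -7.77547060e-02 -8.56701520e-05] [-4.44788228e-01  2.54141584e-01  1.52062608e+00 -1.65052071e-04
  1.36694643e+00  1.28170806e+00] [-0.26814674 -0.56480346  0.16024129] [-0.007 -0.003 -0.004 -0.    -0.001  0.006]
```

View pics/w1.png

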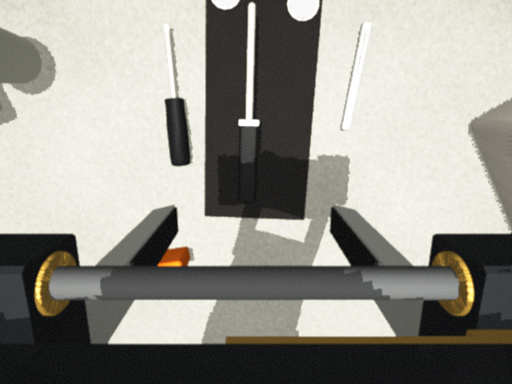

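Run:
```python
from h import *
d=np.load('pics/w1.npz');im,D=d['im'],d['D'];s=dict(ee_pos=d['p'],ee_rot=d['r'])
save('w1c.png',cv2.resize(im[0:220,150:370],None,fx=2.6,fy=2.6,interpolation=cv2.INTER_CUBIC))
K,T=cam('wrist',s)
P=depthpts(K,T,D);Z=P[...,2]
m=np.zeros(D.shape,bool);m[0:215,222:285]=True
g=im.astype(int).sum(2)
print('mat z',np.median(Z[60:90,270:300]), 'table',np.median(Z[150:200,330:340]))
h=m&(Z>42)&(Z<65)&(D>0); h[:118]=False
hm=(h*255).astype(np.uint8);n,l,st,c=cv2.connectedComponentsWithStats(hm)
k=1+np.argmax(st[1:,4]);print(st[k],c[k]);hm=(l==k)
print('top z',np.median(Z[hm]))
xy=P[hm][:,:2]
r=cv2.minAreaRect(xy.astype(np.float32));print(r)
dk=hm&(g<250)
print('dark rect',cv2.minAreaRect(P[dk][:,:2].astype(np.float32)))
rod=m&(Z>30)&(Z<60)&(D>0);rod[118:]=False
print(np.median(Z[rod]),rod.sum())
v=[ (y,np.where(rod[y])[0].mean()) for y in range(8,115,10) if rod[y].any()]
for y,u in v: print(y,u,ray(K,T,(u,y),47).round(1))
```

```text
mat z 3.261568494568479 table 0.442035905736077
[ 238  118   21   85 1549] [247.37056165 159.7178825 ]
top z 52.99497167063947
((507.14263916015625, -191.33058166503906), (22.030935287475586, 100.42682647705078), 79.18236541748047)
dark rect ((502.3638000488281, -190.36453247070312), (21.94944953918457, 90.66327667236328), 79.42951965332031)
46.51968059920142 811
8 251.0 [ 670.  -221.6   47. ]
18 251.0 [ 660.4 -220.1   47. ]
28 251.0 [ 650.6 -218.5   47. ]
38 250.5 [ 640.7 -216.4   47. ]
48 250.0 [ 630.7 -214.2   47. ]
58 250.0 [ 620.5 -212.6   47. ]
68 250.0 [ 610.2 -211.    47. ]
78 249.5 [ 599.8 -208.7   47. ]
88 249.0 [ 589.2 -206.4   47. ]
98 249.0 [ 578.4 -204.7   47. ]
108 249.0 [ 567.4 -202.9   47. ]
```

View pics/w1c.png

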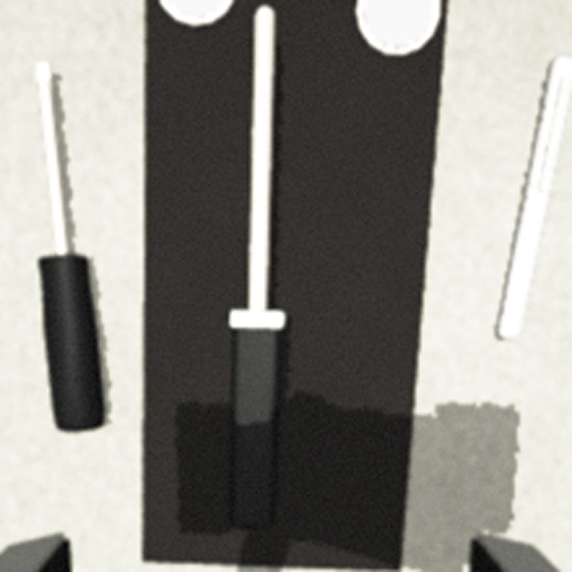

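Emit:
{"name": "apply_moves", "arguments": {
  "dp": [
    [0.14,0.13,0],
    [0.14,0.13,0],
    [0,0,-0.8],
    [0,0,-0.8],
    [0,0,-0.8],
    [0,0,-0.8],
    [0,0,-0.8],
    [0,0,-0.8],
    [0,0,-0.8],
    [0,0,-0.8],
    [0,0,0],
    [0,0,0]
  ],
  "rot": [
    [0,0,-0.75],
    [0,0,-0.75],
    [0,0,0],
    [0,0,0],
    [0,0,0],
    [0,0,0],
    [0,0,0],
    [0,0,0],
    [0,0,0],
    [0,0,0],
    [0,0,0],
    [0,0,0]
  ],
  "hand": 0.5
}}

```text
t: 2.53
ee_pos: [507.5, -190.5, 70.3]
ee_rot: [-0.0, 0.996, -0.091, -0.001]
force: [-0.3, 0.2, 0.2]
width: 46.8
```

Run:
```python
from h import *
s=get_state();print(s['ee_pos'],s['ee_rot'],s['width'],s['force'])
im,D=get_image('wrist');save('w2.png',im)
```

```text
[ 507.49563895 -190.45050261   70.25537599] [-2.58394272e-04  9.95859161e-01 -9.09064463e-02 -6.94136728e-04] 46.81815229380776 [-0.28978621  0.15405034  0.16956522]
```

View pics/w2.png

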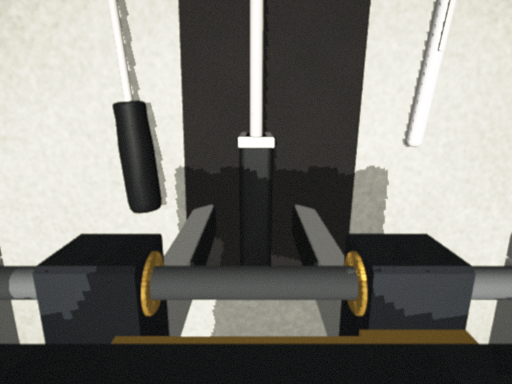

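Fingers straddle the handle (centre column ≈256, handle 240–272); aligned. Descend to TCP z 12 and grip.

Emit:
{"name": "apply_moves", "arguments": {
  "dp": [
    [0,0,-0.6],
    [0,0,-0.6],
    [0,0,-0.6],
    [0,0,-0.5],
    [0,0,0],
    [0,0,0]
  ],
  "rot": [
    [0,0,0],
    [0,0,0],
    [0,0,0],
    [0,0,0],
    [0,0,0],
    [0,0,0]
  ]
}}

```text
t: 3.08
ee_pos: [507.9, -190.6, 13.5]
ee_rot: [0.0, 0.996, -0.091, 0.0]
force: [0.5, -0.5, 0.7]
width: 46.9
```

Emit:
{"name": "apply_moves", "arguments": {
  "dp": [
    [0,0,0],
    [0,0,0],
    [0,0,0],
    [0,0,0],
    [0,0,0],
    [0,0,0]
  ],
  "rot": [
    [0,0,0],
    [0,0,0],
    [0,0,0],
    [0,0,0],
    [0,0,0],
    [0,0,0]
  ],
  "hand": 0,
  "grip_force": 55
}}

```text
t: 3.58
ee_pos: [507.9, -190.7, 13.5]
ee_rot: [0.0, 0.996, -0.091, 0.0]
force: [-1.8, 0.1, 5.9]
width: 21.5
```

Emit:
{"name": "apply_moves", "arguments": {
  "dp": [
    [0,0,0.2],
    [0,0,0.6],
    [0,0,0.8],
    [0,0,0.8],
    [0,0,0.8],
    [0,0,0.8],
    [0,0,0.8],
    [0,0,0.8],
    [0,0,0.8],
    [0,0,0.8],
    [0,0,0.4],
    [0,0,0]
  ],
  "rot": [
    [0,0,0],
    [0,0,0],
    [0,0,0],
    [0,0,0],
    [0,0,0],
    [0,0,0],
    [0,0,0],
    [0,0,0],
    [0,0,0],
    [0,0,0],
    [0,0,0],
    [0,0,0]
  ]
}}

```text
t: 4.58
ee_pos: [508.2, -190.7, 204.9]
ee_rot: [0.0, 0.996, -0.091, 0.001]
force: [-0.1, 0.4, -2.0]
width: 21.8
```

Emit:
{"name": "apply_moves", "arguments": {
  "dp": [
    [0,0,0],
    [0,0,0]
  ],
  "rot": [
    [0,0,0],
    [0,0,0]
  ]
}}

```text
t: 4.75
ee_pos: [507.2, -190.3, 201.5]
ee_rot: [-0.0, 0.996, -0.091, -0.001]
force: [-0.6, 0.1, -2.9]
width: 21.7
```

Run:
```python
from h import *
s=get_state();print(s['ee_pos'],s['ee_rot'],s['width'],s['force'],s['torque'])
im,D=get_image('wrist');save('w3.png',im);np.savez('pics/w3.npz',im=im,D=D,p=s['ee_pos'],r=s['ee_rot'])
```

```text
[ 507.1525464  -190.31282353  201.48596628] [-3.55674686e-04  9.95889827e-01 -9.05665144e-02 -1.01653903e-03] 21.66403374391405 [-0.59402589  0.06848921 -2.945358  ] [0.02139792 0.02378772 0.00809475]
```

View pics/w3.png

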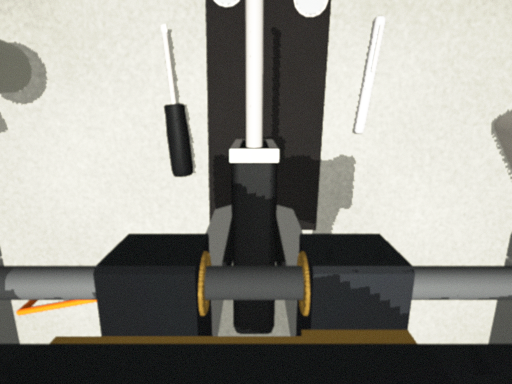

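Run:
```python
from h import *
d=np.load('pics/w3.npz');im,D=d['im'],d['D'];s=dict(ee_pos=d['p'],ee_rot=d['r'])
c=np.array(calibration('wrist')['T_tool_cam'])
K,T=cam('wrist',s);P=depthpts(K,c,D)  # tool frame
for y in range(4,145,14):
    r=P[y,235:275];k=(D[y,235:275]>0)&(r[:,2]<10);print(y,np.round(np.median(r[k],0),1) if k.any() else None, k.sum())
h=P[165:200,240:270].reshape(-1,3);print('handle top',np.median(h,0), h[::60].round(1))
# unit from top
d=np.load('pics/top0.npz');im,D=d['im'],d['D'];K,T=cam('top');P=depthpts(K,T,D)
Z=P[...,2];m=(Z>128)&(Z<143);m[:, :115]=0;m[:,210:]=0;m[:80]=0;m[180:]=0
save('m.png',np.dstack([cv2.resize((m*255).astype(np.uint8)[60:180,105:225],None,fx=5,fy=5,interpolation=0)]*3))
print(np.median(Z[m]))
```

```text
4 [109.6  -0.3 -32.9] 18
18 [104.1  -0.3 -32.8] 18
32 [ 98.5  -0.3 -32.9] 18
46 [ 92.7  -0.3 -33.3] 18
60 [ 86.9  -0.1 -33.3] 17
74 [ 80.9  -0.1 -33. ] 17
88 [ 74.9  -0.1 -33. ] 17
102 [ 68.7  -0.1 -33.1] 17
116 [ 62.3  -0.1 -33.6] 17
130 [ 55.9  -0.3 -33.1] 16
144 [ 48.1   0.2 -21.7] 40
handle top [ 32.29227818   0.13810367 -39.74960846] [[ 40.4  -6.5 -40.4]
 [ 39.4  -6.6 -39.7]
 [ 38.6  -6.6 -40.2]
 [ 37.6  -6.6 -40.2]
 [ 36.6  -6.6 -39.7]
 [ 35.8  -6.6 -40.5]
 [ 34.6  -6.6 -39.4]
 [ 33.8  -6.6 -40.2]
 [ 33.   -6.6 -40.9]
 [ 31.9  -6.6 -40.2]
 [ 31.   -6.6 -40.3]
 [ 29.7  -6.7 -39.1]
 [ 28.8  -6.7 -39.2]
 [ 28.2  -6.6 -40.8]
 [ 27.   -6.7 -39.8]
 [ 25.6  -6.8 -38.4]
 [ 25.1  -6.7 -40.1]
 [ 24.   -6.7 -39.8]]
135.54516470882072
```

View pics/m.png

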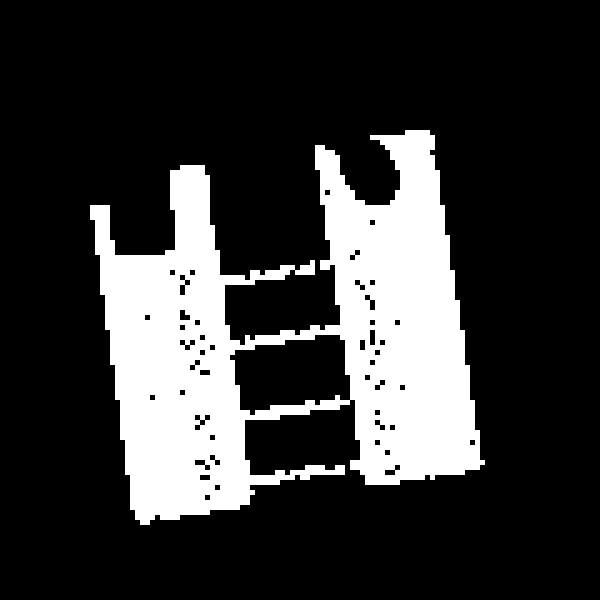

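Run:
```python
from h import *
d=np.load('pics/top0.npz');im,D=d['im'],d['D'];K,T=cam('top');P=depthpts(K,T,D)
Z=P[...,2];m=(Z>128)&(Z<143);m[:, :115]=0;m[:,210:]=0;m[:80]=0;m[180:]=0
def pt(x,y): return ray(K,T,((x+.0)/5-.5+105,y/5-.5+60),135)[:2]
def line(p): 
    p=np.array(p);vx=cv2.fitLine(p.astype(np.float32),cv2.DIST_L2,0,.01,.01).ravel();return vx
# outer left edge, outer right edge, inner edges per row; front per column
mm=m
rows=range(60+45,60+90)
def edge(f): return [ray(K,T,(f(y),y),135)[:2] for y in range(115,153)]
L=[];Rr=[];IL=[];IR=[]
for y in range(115,152):
    xs=np.where(m[y])[0]
    L.append(ray(K,T,(xs.min()-.5,y),135)[:2]);Rr.append(ray(K,T,(xs.max()+.5,y),135)[:2])
    gaps=np.diff(xs);k=gaps.argmax()
    if gaps[k]>15: IL.append(ray(K,T,(xs[k]+.5,y),135)[:2]);IR.append(ray(K,T,(xs[k+1]-.5,y),135)[:2])
for n,a in (('L',L),('R',Rr),('IL',IL),('IR',IR)):
    v=line(a);v=v*np.sign(v[0]) if 0 else v
    s=np.sign(v[0]);print(n,np.degrees(np.arctan2(s*v[1],s*v[0])),v[2:]) 
F=[]
for x in list(range(134,153))+list(range(180,199)):
    ys=np.where(m[:,x])[0];F.append(ray(K,T,(x,ys.max()+.5),135)[:2])
v=line(F);s=np.sign(v[1]);print('F',np.degrees(np.arctan2(-s*v[0],s*v[1])),v[2:])
# combine
yaw=np.radians(9.3)
for yd in (8.5,9.5,10.5):
    yaw=np.radians(yd);ex=np.array([np.cos(yaw),np.sin(yaw)]);ey=np.array([-ex[1],ex[0]])
    print(yd,[ (np.mean(np.array(a)@ey).round(1)) for a in(L,IL,IR,Rr)], np.mean(np.array(F)@ex))
```

```text
L 10.703664 [665.84247 322.38074]
R 10.544724 [671.2075  120.37808]
IL 9.91602 [666.58777 251.05971]
IR 11.28466 [668.2116  189.91919]
F 10.553658 [594.51794 208.43509]
8.5 [np.float64(220.4), np.float64(149.8), np.float64(89.1), np.float64(19.8)] 618.7963499125542
9.5 [np.float64(208.1), np.float64(137.6), np.float64(77.0), np.float64(7.9)] 620.7662048860279
10.5 [np.float64(195.6), np.float64(125.4), np.float64(65.0), np.float64(-4.0)] 622.5469684599958
```

Run:
```python
from h import *
d=np.load('pics/top0.npz');im,D=d['im'],d['D'];K,T=cam('top');P=depthpts(K,T,D)
yaw=np.radians(10.6);ex=np.array([np.cos(yaw),np.sin(yaw),0]);ey=np.array([-ex[1],ex[0],0]);O=np.array([594.8,207.2,0])
U=np.stack([(P-O)@ex,(P-O)@ey,P[...,2]],-1)
m=(abs(U[...,1])<34)&(U[...,0]>-10)&(U[...,0]<170)
for lo,hi in((-14,-4),(-4,4),(4,14)):
  k=m&(U[...,1]>lo)&(U[...,1]<hi);a=U[k];a=a[np.argsort(a[:,0])];print(lo);print(' '.join(f'{x:.0f}:{z:.0f}' for x,y,z in a))
# head
k=(U[...,2]>145)&(U[...,0]>-300)&(U[...,0]<250)&(abs(U[...,1])<250)
a=U[k];print('tall',a.min(0),a.max(0)); 
for x0 in range(-300,250,50):
  b=a[(a[:,0]>=x0)&(a[:,0]<x0+50)]
  if len(b):print(x0,len(b),b.min(0).round(),b.max(0).round())
```

```text
-14
-9:1 -9:4 -8:-4 -6:3 -5:-1 -5:1 -2:2 -2:-3 -1:-3 1:-0 1:9 1:31 1:-1 1:18 1:1 1:21 2:22 2:37 2:40 2:41 3:39 5:42 6:38 6:39 8:41 8:44 8:44 11:42 11:43 11:140 11:141 12:45 12:42 12:142 12:138 14:41 14:140 14:41 15:140 15:140 15:39 15:41 17:42 17:42 18:41 18:42 20:44 20:39 21:42 22:37 23:43 23:45 24:42 27:40 27:42 28:37 36:42 37:42 39:43 40:41 41:41 42:44 43:43 43:41 45:51 46:43 46:39 46:43 47:137 48:49 48:49 48:143 48:43 49:140 49:141 50:140 50:53 51:144 51:44 52:49 52:44 52:141 52:143 54:52 54:48 54:43 55:50 57:51 58:47 58:41 60:51 60:47 61:49 62:38 62:69 63:56 63:50 63:51 63:55 66:48 68:76 68:74 69:76 76:50 77:49 77:45 77:42 79:53 80:50 81:42 81:39 82:52 83:48 85:37 86:48 86:52 87:42 87:46 88:51 89:142 90:46 90:139 91:135 91:140 91:38 91:50 92:51 92:142 92:144 92:50 93:137 93:140 94:39 94:52 96:44 96:48 97:40 97:53 99:49 99:45 99:40 101:51 102:48 103:41 104:49 105:43 106:46 106:55 106:39 108:48 110:52 111:34 111:48 111:50 113:39 121:48 121:49 122:43 123:36 124:51 124:47 125:40 125:41 126:51 126:54 126:145 127:141 127:46 127:49 128:140 129:38 129:140 129:144 130:49 130:51 130:47 13
[... 2352 characters left out ...]
 128:137 129:53 129:140 129:144 130:46 130:49 130:141 131:141 132:50 132:50 133:50 135:50 135:52 136:50 139:49 139:50 139:51 141:53 141:52 142:53 146:47 146:48 146:48 148:49 148:49 150:47 150:53 152:49 152:46 162:42 163:41 165:80 165:37 165:46 165:55 166:58 166:65 166:75 166:56 166:66 167:76 167:52 167:39 167:43 167:63 168:83 168:37 168:80 169:81 169:77
tall [-186.32390363 -215.28557841  145.05733446] [ 246.96710239  103.39773725 1193.57481389]
-200 840 [-186. -215. 1194.] [-186. -215. 1194.]
0 1 [  4. -50. 147.] [  4. -50. 147.]
50 3 [ 91. -53. 145.] [ 99.  54. 146.]
100 311 [102. -53. 146.] [150. 103. 250.]
150 813 [150. -79. 146.] [200. 102. 259.]
200 527 [200.  32. 205.] [247. 102. 260.]
```

Emit:
{"name": "apply_moves", "arguments": {
  "dp": [
    [-0.3,0.9,0],
    [-0.3,0.9,0],
    [-0.3,0.9,0],
    [-0.3,0.9,0],
    [-0.3,0.9,0],
    [-0.3,0.9,0],
    [-0.3,0.9,0],
    [-0.3,0.9,0],
    [-0.3,0.9,0],
    [-0.3,0.9,0],
    [-0.3,0.9,0],
    [-0.3,0.9,0]
  ],
  "rot": [
    [0,0,1.4],
    [0,0,1.4],
    [0,0,1.4],
    [0,0,1.4],
    [0,0,1.4],
    [0,0,1.4],
    [0,0,1.4],
    [0,0,1.4],
    [0,0,1.4],
    [0,0,1.4],
    [0,0,1.4],
    [0,0,1.4]
  ]
}}

```text
t: 5.8
ee_pos: [416.8, 80.5, 202.1]
ee_rot: [0.0, 0.998, 0.056, -0.001]
force: [1.0, 0.8, -2.7]
width: 21.8
```

Emit:
{"name": "apply_moves", "arguments": {
  "dp": [
    [-0.3,0.9,0],
    [-0.3,0.9,0],
    [-0.3,0.9,0],
    [-0.2,0.86,0],
    [0,0,0],
    [0,0,0],
    [0,0,0]
  ],
  "rot": [
    [0,0,1.4],
    [0,0,1.4],
    [0,0,1.4],
    [0,0,0],
    [0,0,0],
    [0,0,0],
    [0,0,0]
  ]
}}

```text
t: 6.38
ee_pos: [390.0, 168.1, 202.4]
ee_rot: [0.0, 0.996, 0.093, -0.001]
force: [-0.1, -0.3, -2.4]
width: 21.3
```

Run:
```python
from h import *
s=get_state();print(s['ee_pos'],s['ee_rot'],s['width'],s['force'],s['torque'],s['q'])
print(2*np.degrees(np.arctan2(s['ee_rot'][2],s['ee_rot'][1])))
im,D=get_image('wrist');save('w4.png',im);np.savez('pics/w4.npz',im=im,D=D,p=s['ee_pos'],r=s['ee_rot'])
```

```text
[390.03301158 168.12218877 202.37033168] [ 2.02766368e-04  9.95707448e-01  9.25546656e-02 -5.20824027e-04] 21.268864233233693 [-0.05844703 -0.34139026 -2.37311997] [-0.00298844  0.04120338 -0.02629022] [ 3.20801994e-01  1.98787678e-02  1.85330778e+00 -1.66989210e-04
  1.26951248e+00  1.70627329e+00]
10.621186214703963
```

View pics/w4.png

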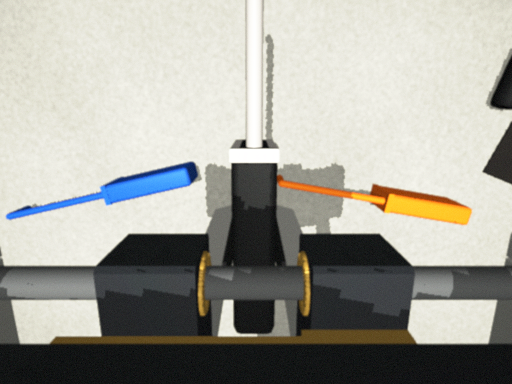

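Run:
```python
from h import *
s=get_state()
im,D=get_image('top');K,T=cam('top');P=depthpts(K,T,D)
save('top1.png',cv2.resize(im[70:260,90:290],None,fx=3,fy=3,interpolation=cv2.INTER_CUBIC))
yaw=np.radians(10.6);ex=np.array([np.cos(yaw),np.sin(yaw),0]);ey=np.array([-ex[1],ex[0],0]);O=np.array([594.8,207.2,0])+1.5*ex
print((s['ee_pos']-O)@ex,(s['ee_pos']-O)@ey)
U=np.stack([(P-O)@ex,(P-O)@ey,P[...,2]],-1)
m=(U[...,2]>215)&(U[...,2]<245)&(abs(U[...,1])<30)&(U[...,0]>-200)&(U[...,0]<20)
a=U[m]
for x0 in range(-160,-20,15):
  b=a[(a[:,0]>=x0)&(a[:,0]<x0+15)]
  if len(b):print(x0,len(b),b.mean(0).round(1),b[:,0].max().round(1))
```

```text
-209.85373237869373 -0.9659322663023235
-160 20 [-152.7   -0.8  235.3] -145.7
-145 20 [-137.    -0.8  234.6] -130.2
-130 18 [-122.1   -1.1  234.9] -115.4
-115 18 [-108.    -0.7  235. ] -101.2
-100 19 [-93.5  -0.9 234.7] -86.4
-85 20 [-78.1  -0.8 234.9] -70.9
-70 20 [-62.3  -0.8 234.7] -55.0
-55 21 [-46.6  -1.5 233.5] -40.1
-40 1 [-39.9  -2.6 232.3] -39.9
```

View pics/top1.png

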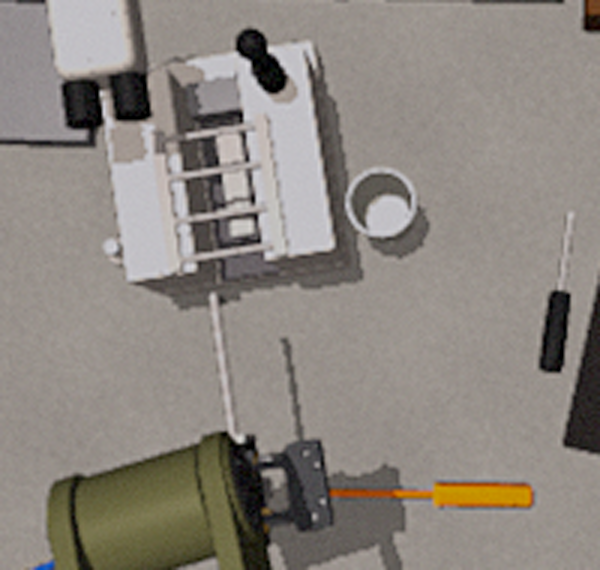

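Emit:
{"name": "apply_moves", "arguments": {
  "dp": [
    [0,0,-0.6],
    [0,0,-0.8],
    [0,0,-0.8],
    [0,0,-0.8],
    [0,0,-0.8],
    [0,0,-0.65],
    [0,0,0],
    [0,0,0],
    [0,0,0]
  ],
  "rot": [
    [0,0,0],
    [0,0,0],
    [0,0,0],
    [0,0,0],
    [0,0,0],
    [0,0,0],
    [0,0,0],
    [0,0,0],
    [0,0,0]
  ]
}}

```text
t: 7.23
ee_pos: [390.8, 168.3, 92.7]
ee_rot: [-0.0, 0.996, 0.092, 0.001]
force: [0.4, -0.3, -2.5]
width: 21.9
```

Emit:
{"name": "apply_moves", "arguments": {
  "dp": [
    [0.5,0.1,-0.04],
    [0.5,0.1,0],
    [0.5,0.1,0],
    [0.5,0.09,0],
    [0.5,0.09,0],
    [0,0,0],
    [0,0,0]
  ],
  "rot": [
    [0,0,0],
    [0,0,0],
    [0,0,0],
    [0,0,0],
    [0,0,0],
    [0,0,0],
    [0,0,0]
  ]
}}

```text
t: 7.82
ee_pos: [452.9, 180.4, 91.4]
ee_rot: [-0.0, 0.996, 0.092, 0.0]
force: [-0.3, -0.1, -2.3]
width: 21.9
```

```bash
cat > u.py <<'E'
from h import *
def run(n=None):
    s=get_state()
    yaw=np.radians(10.6);ex=np.array([np.cos(yaw),np.sin(yaw),0]);ey=np.array([-ex[1],ex[0],0]);O=np.array([594.8,207.2,0])+1.5*ex
    p=s['ee_pos']-O
    print('t',s['t'],'tip',(p@ex+169).round(1),(p@ey-.2).round(1),(p[2]-5).round(1),'F',(s['force']@ex).round(2),(s['force']@ey).round(2),s['force'][2].round(2),'T',s['torque'].round(2),'w',s['width'].round(1))
    if n:
        im,D=get_image('wrist');save(n,im);np.savez('pics/'+n[:-4]+'.npz',im=im,D=D,p=s['ee_pos'],r=s['ee_rot'])
if __name__=='__main__':
    import sys;run(*sys.argv[1:])
E
python3 u.py w5.png
```

```text
Traceback (most recent call last):
  File "u.py", line 10, in <module>
    import sys;run(*sys.argv[1:])
               ~~~^^^^^^^^^^^^^^^
  File "u.py", line 6, in run
    print('t',s['t'],'tip',(p@ex+169).round(1),(p@ey-.2).round(1),(p[2]-5).round(1),'F',(s['force']@ex).round(2),(s['force']@ey).round(2),s['force'][2].round(2),'T',s['torque'].round(2),'w',s['width'].round(1))
                                                                                                                                                                                              ^^^^^^^^^^^^^^^^
AttributeError: 'float' object has no attribute 'round'
```

```bash
sed -i "s/s\['width'\].round(1)/round(s['width'],1)/" u.py; python3 u.py w5.png
```

```text
t 7.8167 tip 23.1 -0.4 86.4 F -0.3 -0.04 -2.33 T [0.   0.06 0.03] w 21.9
```

View pics/w5.png

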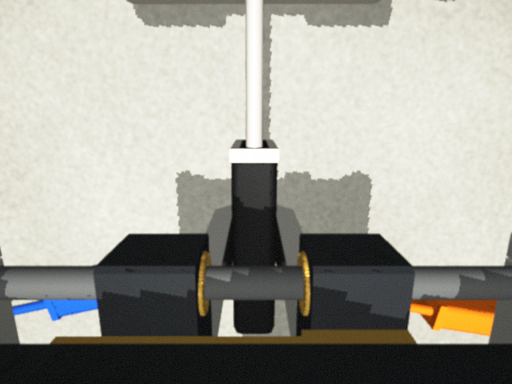

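Emit:
{"name": "apply_moves", "arguments": {
  "dp": [
    [0.4,0.07,0],
    [0.4,0.07,0],
    [0.4,0.07,0],
    [0.4,0.08,0],
    [0.4,0.08,0],
    [0.3,0.06,0],
    [0,0,0],
    [0,0,0]
  ],
  "rot": [
    [0,0,0],
    [0,0,0],
    [0,0,0],
    [0,0,0],
    [0,0,0],
    [0,0,0],
    [0,0,0],
    [0,0,0]
  ]
}}

```text
t: 8.53
ee_pos: [509.8, 191.2, 90.7]
ee_rot: [0.0, 0.996, 0.092, -0.0]
force: [-0.5, -0.1, -2.3]
width: 21.7
```

```bash
python3 u.py w6.png
python3 - <<'E'
from h import *
im,D=get_image('top')
save('top2.png',cv2.resize(im[80:230,105:255],None,fx=4,fy=4,interpolation=cv2.INTER_CUBIC))
E
```

```text
t 8.5333 tip 81.0 -0.3 85.7 F -0.5 0.0 -2.32 T [0.01 0.09 0.04] w 21.7
```

View pics/w6.png

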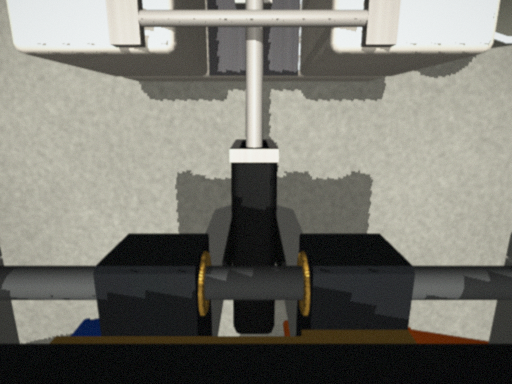

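View pics/top2.png

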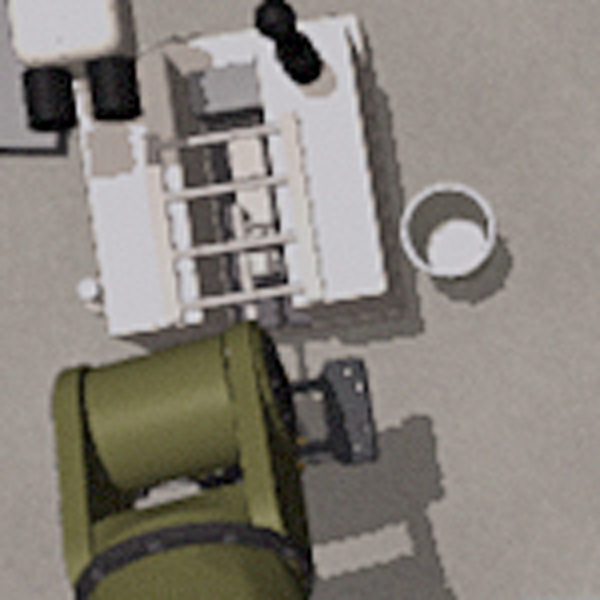

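Emit:
{"name": "apply_moves", "arguments": {
  "dp": [
    [0,0,-0.2],
    [0,0,-0.1],
    [0,0,-0.06],
    [0,0,-0.06],
    [0,0,-0.06],
    [0,0,-0.06],
    [0,0,0],
    [0,0,0]
  ],
  "rot": [
    [0,0,0],
    [0,0,0],
    [0,0,0],
    [0,0,0],
    [0,0,0],
    [0,0,0],
    [0,0,0],
    [0,0,0]
  ]
}}

```text
t: 9.3
ee_pos: [510.2, 191.2, 77.1]
ee_rot: [0.0, 0.996, 0.092, -0.0]
force: [0.6, -0.1, -3.1]
width: 21.6
```

```bash
python3 u.py
```

```text
t 9.3 tip 81.4 -0.3 72.1 F 0.59 -0.23 -3.09 T [-0.01  0.04 -0.01] w 21.6
```

Emit:
{"name": "apply_moves", "arguments": {
  "dp": [
    [0,0,-0.08],
    [0,0,-0.08],
    [0,0,-0.08],
    [0,0,-0.08],
    [0,0,-0.08],
    [0,0,-0.08],
    [0,0,-0.08],
    [0,0,-0.06],
    [0,0,0],
    [0,0,0]
  ],
  "rot": [
    [0,0,0],
    [0,0,0],
    [0,0,0],
    [0,0,0],
    [0,0,0],
    [0,0,0],
    [0,0,0],
    [0,0,0],
    [0,0,0],
    [0,0,0]
  ]
}}

```text
t: 10.13
ee_pos: [510.1, 191.3, 61.7]
ee_rot: [0.0, 0.996, 0.092, -0.0]
force: [0.1, 0.5, -1.8]
width: 21.8
```

```bash
python3 u.py
```

```text
t 10.1333 tip 81.4 -0.3 56.7 F 0.23 0.43 -1.84 T [-0.02  0.03 -0.05] w 21.8
```

Emit:
{"name": "apply_moves", "arguments": {
  "dp": [
    [-0.06,-0.011,0],
    [-0.06,-0.011,0],
    [-0.06,-0.011,0],
    [-0.06,-0.011,0],
    [-0.06,-0.011,0],
    [-0.06,-0.011,0],
    [-0.06,-0.011,0],
    [-0.06,-0.011,0]
  ],
  "rot": [
    [0,0,0],
    [0,0,0],
    [0,0,0],
    [0,0,0],
    [0,0,0],
    [0,0,0],
    [0,0,0],
    [0,0,0]
  ]
}}

```text
t: 10.8
ee_pos: [498.6, 189.1, 61.8]
ee_rot: [-0.0, 0.996, 0.092, 0.001]
force: [7.1, 1.1, -4.9]
width: 21.4
```

```bash
python3 u.py
```

```text
t 10.8 tip 69.6 -0.3 56.8 F 7.15 -0.24 -4.91 T [ 0.12 -0.64  0.04] w 21.4
```

Emit:
{"name": "apply_moves", "arguments": {
  "dp": [
    [-0.06,-0.011,0],
    [-0.06,-0.011,0],
    [-0.06,-0.011,0],
    [-0.06,-0.011,0],
    [-0.06,-0.011,0],
    [-0.06,-0.011,0],
    [-0.06,-0.011,0],
    [-0.06,-0.011,0],
    [-0.06,-0.011,0],
    [-0.06,-0.011,0]
  ],
  "rot": [
    [0,0,0],
    [0,0,0],
    [0,0,0],
    [0,0,0],
    [0,0,0],
    [0,0,0],
    [0,0,0],
    [0,0,0],
    [0,0,0],
    [0,0,0]
  ]
}}

```text
t: 11.63
ee_pos: [483.6, 186.4, 61.8]
ee_rot: [-0.0, 0.996, 0.092, 0.001]
force: [5.7, 1.0, -6.4]
width: 21.8
```

```bash
python3 u.py
```

```text
t 11.6333 tip 54.4 -0.2 56.8 F 5.84 -0.07 -6.39 T [ 0.1  -0.67 -0.04] w 21.8
```

Emit:
{"name": "apply_moves", "arguments": {
  "dp": [
    [-0.06,-0.011,0],
    [-0.06,-0.011,0],
    [-0.06,-0.011,0],
    [-0.03,-0.005,0],
    [-0.03,-0.005,0],
    [-0.03,-0.005,0],
    [-0.03,-0.006,0],
    [-0.03,-0.006,0],
    [-0.03,-0.006,0]
  ],
  "rot": [
    [0,0,0],
    [0,0,0],
    [0,0,0],
    [0,0,0],
    [0,0,0],
    [0,0,0],
    [0,0,0],
    [0,0,0],
    [0,0,0]
  ]
}}

```text
t: 12.38
ee_pos: [474.7, 184.7, 61.8]
ee_rot: [-0.0, 0.996, 0.092, 0.001]
force: [6.9, 1.3, -5.2]
width: 21.8
```

```bash
python3 u.py
```

```text
t 12.3833 tip 45.3 -0.2 56.8 F 7.03 0.03 -5.21 T [ 0.08 -0.59 -0.03] w 21.8
```

Emit:
{"name": "apply_moves", "arguments": {
  "dp": [
    [-0.01,-0.002,0],
    [-0.01,-0.002,0],
    [-0.01,-0.002,0],
    [-0.01,-0.002,0]
  ],
  "rot": [
    [0,0,0],
    [0,0,0],
    [0,0,0],
    [0,0,0]
  ]
}}

```text
t: 12.72
ee_pos: [473.7, 184.5, 61.8]
ee_rot: [-0.0, 0.996, 0.092, 0.001]
force: [5.8, 0.9, -6.3]
width: 21.9
```

Emit:
{"name": "apply_moves", "arguments": {
  "dp": [
    [0,0,0],
    [0,0,0]
  ],
  "rot": [
    [0,0,0],
    [0,0,0]
  ]
}}

```text
t: 12.88
ee_pos: [473.6, 184.5, 61.8]
ee_rot: [-0.0, 0.996, 0.092, 0.001]
force: [6.1, 0.6, -4.4]
width: 21.6
```

```bash
python3 u.py
```

```text
t 12.8833 tip 44.2 -0.2 56.8 F 6.12 -0.52 -4.44 T [ 0.12 -0.59 -0.04] w 21.6
```

Emit:
{"name": "apply_moves", "arguments": {
  "dp": [
    [-0.01,-0.002,0],
    [-0.01,-0.002,0],
    [-0.01,-0.002,0],
    [-0.01,-0.002,0]
  ],
  "rot": [
    [0,0,0],
    [0,0,0],
    [0,0,0],
    [0,0,0]
  ]
}}

```text
t: 13.22
ee_pos: [472.7, 184.3, 61.8]
ee_rot: [-0.0, 0.996, 0.092, 0.001]
force: [6.3, 0.5, -5.3]
width: 21.5
```

Emit:
{"name": "apply_moves", "arguments": {
  "dp": [
    [-0.01,-0.002,0],
    [-0.01,-0.002,0],
    [-0.01,-0.002,0],
    [-0.01,-0.002,0]
  ],
  "rot": [
    [0,0,0],
    [0,0,0],
    [0,0,0],
    [0,0,0]
  ]
}}

```text
t: 13.55
ee_pos: [471.7, 184.1, 61.8]
ee_rot: [-0.0, 0.996, 0.092, 0.001]
force: [5.8, 0.1, -5.7]
width: 21.9
```

Emit:
{"name": "apply_moves", "arguments": {
  "dp": [
    [-0.01,-0.002,0],
    [-0.01,-0.002,0],
    [-0.01,-0.002,0],
    [-0.01,-0.002,0]
  ],
  "rot": [
    [0,0,0],
    [0,0,0],
    [0,0,0],
    [0,0,0]
  ]
}}

```text
t: 13.88
ee_pos: [470.7, 183.9, 61.8]
ee_rot: [-0.0, 0.996, 0.092, 0.001]
force: [6.2, 1.1, -5.9]
width: 21.9
```

Emit:
{"name": "apply_moves", "arguments": {
  "dp": [
    [-0.01,-0.002,0],
    [-0.01,-0.002,0],
    [-0.01,-0.002,0],
    [-0.01,-0.002,0]
  ],
  "rot": [
    [0,0,0],
    [0,0,0],
    [0,0,0],
    [0,0,0]
  ]
}}

```text
t: 14.22
ee_pos: [469.7, 183.7, 61.9]
ee_rot: [-0.0, 0.996, 0.092, 0.001]
force: [6.2, 1.1, -4.7]
width: 21.9
```

Emit:
{"name": "apply_moves", "arguments": {
  "dp": [
    [-0.01,-0.002,0],
    [-0.01,-0.002,0],
    [-0.01,-0.002,0],
    [-0.01,-0.002,0]
  ],
  "rot": [
    [0,0,0],
    [0,0,0],
    [0,0,0],
    [0,0,0]
  ]
}}

```text
t: 14.55
ee_pos: [468.7, 183.5, 61.8]
ee_rot: [-0.0, 0.996, 0.092, 0.001]
force: [5.7, 1.0, -6.4]
width: 21.5
```

Emit:
{"name": "apply_moves", "arguments": {
  "dp": [
    [-0.01,-0.002,0],
    [-0.01,-0.002,0],
    [-0.01,-0.002,0],
    [-0.01,-0.002,0]
  ],
  "rot": [
    [0,0,0],
    [0,0,0],
    [0,0,0],
    [0,0,0]
  ]
}}

```text
t: 14.88
ee_pos: [467.7, 183.3, 61.8]
ee_rot: [-0.0, 0.996, 0.092, 0.001]
force: [5.5, 1.1, -5.6]
width: 22.0
```

Emit:
{"name": "apply_moves", "arguments": {
  "dp": [
    [-0.01,-0.002,0],
    [-0.01,-0.002,0],
    [-0.01,-0.002,0],
    [-0.01,-0.002,0]
  ],
  "rot": [
    [0,0,0],
    [0,0,0],
    [0,0,0],
    [0,0,0]
  ]
}}

```text
t: 15.22
ee_pos: [466.7, 183.1, 61.8]
ee_rot: [-0.0, 0.996, 0.092, 0.001]
force: [6.0, 1.4, -5.1]
width: 21.7
```

Emit:
{"name": "apply_moves", "arguments": {
  "dp": [
    [-0.01,-0.002,0],
    [-0.01,-0.002,0],
    [-0.01,-0.002,0],
    [-0.01,-0.002,0]
  ],
  "rot": [
    [0,0,0],
    [0,0,0],
    [0,0,0],
    [0,0,0]
  ]
}}

```text
t: 15.55
ee_pos: [465.7, 182.9, 61.9]
ee_rot: [-0.0, 0.996, 0.092, 0.001]
force: [6.0, 0.8, -5.1]
width: 21.4
```

Emit:
{"name": "apply_moves", "arguments": {
  "dp": [
    [-0.01,-0.002,0],
    [-0.01,-0.002,0],
    [-0.01,-0.002,0],
    [-0.01,-0.002,0]
  ],
  "rot": [
    [0,0,0],
    [0,0,0],
    [0,0,0],
    [0,0,0]
  ]
}}

```text
t: 15.88
ee_pos: [464.7, 182.7, 61.9]
ee_rot: [-0.0, 0.996, 0.092, 0.001]
force: [5.9, 1.1, -5.1]
width: 21.9
```

Emit:
{"name": "apply_moves", "arguments": {
  "dp": [
    [-0.01,-0.002,0],
    [-0.01,-0.002,0],
    [-0.01,-0.002,0],
    [-0.01,-0.002,0]
  ],
  "rot": [
    [0,0,0],
    [0,0,0],
    [0,0,0],
    [0,0,0]
  ]
}}

```text
t: 16.22
ee_pos: [464.5, 182.7, 62.0]
ee_rot: [-0.0, 0.996, 0.092, 0.002]
force: [13.2, 3.2, -9.3]
width: 21.6
```

Emit:
{"name": "apply_moves", "arguments": {
  "dp": [
    [0,0,0],
    [0,0,0]
  ],
  "rot": [
    [0,0,0],
    [0,0,0]
  ]
}}

```text
t: 16.38
ee_pos: [464.5, 182.7, 62.0]
ee_rot: [-0.0, 0.996, 0.092, 0.002]
force: [12.3, 2.8, -8.8]
width: 21.4
```

```bash
python3 u.py
```

```text
t 16.3833 tip 34.9 -0.4 57.0 F 12.64 0.5 -8.82 T [ 0.3  -1.39 -0.02] w 21.4
```

Emit:
{"name": "apply_moves", "arguments": {
  "dp": [
    [-0.004,-0.001,0],
    [-0.003,0,0],
    [0,0,0],
    [0,0,0],
    [0,0,0],
    [0,0,0]
  ],
  "rot": [
    [0,0,0],
    [0,0,0],
    [0,0,0],
    [0,0,0],
    [0,0,0],
    [0,0,0]
  ]
}}

```text
t: 16.88
ee_pos: [464.5, 182.7, 62.1]
ee_rot: [-0.0, 0.996, 0.092, 0.002]
force: [13.8, 2.1, -8.9]
width: 21.8
```

```bash
python3 u.py
```

```text
t 16.8833 tip 34.9 -0.4 57.1 F 13.94 -0.5 -8.87 T [ 0.3  -1.61 -0.02] w 21.8
```

Against the hard stop at 14 N, with no further motion. Hold for over a second.

Emit:
{"name": "apply_moves", "arguments": {
  "dp": [
    [0,0,0],
    [0,0,0],
    [0,0,0],
    [0,0,0],
    [0,0,0],
    [0,0,0],
    [0,0,0],
    [0,0,0]
  ],
  "rot": [
    [0,0,0],
    [0,0,0],
    [0,0,0],
    [0,0,0],
    [0,0,0],
    [0,0,0],
    [0,0,0],
    [0,0,0]
  ]
}}

```text
t: 17.55
ee_pos: [464.5, 182.7, 62.1]
ee_rot: [-0.0, 0.996, 0.092, 0.002]
force: [13.8, 2.3, -8.9]
width: 21.5
```

Emit:
{"name": "apply_moves", "arguments": {
  "dp": [
    [0,0,0],
    [0,0,0],
    [0,0,0],
    [0,0,0],
    [0,0,0],
    [0,0,0],
    [0,0,0],
    [0,0,0]
  ],
  "rot": [
    [0,0,0],
    [0,0,0],
    [0,0,0],
    [0,0,0],
    [0,0,0],
    [0,0,0],
    [0,0,0],
    [0,0,0]
  ]
}}

```text
t: 18.22
ee_pos: [464.5, 182.6, 62.1]
ee_rot: [-0.0, 0.996, 0.092, 0.002]
force: [13.4, 2.1, -9.6]
width: 21.8
```

```bash
python3 u.py w7.png
```

```text
t 18.2167 tip 34.9 -0.4 57.1 F 13.58 -0.36 -9.65 T [ 0.39 -1.52  0.  ] w 21.8
```

View pics/w7.png

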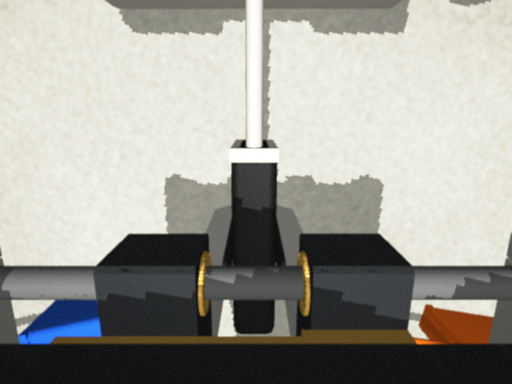

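Emit:
{"name": "apply_moves", "arguments": {
  "dp": [
    [0.06,0.011,0],
    [0.06,0.011,0],
    [0.06,0.011,0],
    [0.06,0.011,0],
    [0,0,0],
    [0,0,0]
  ],
  "rot": [
    [0,0,0],
    [0,0,0],
    [0,0,0],
    [0,0,0],
    [0,0,0],
    [0,0,0]
  ]
}}

```text
t: 18.77
ee_pos: [469.0, 183.5, 61.7]
ee_rot: [0.0, 0.996, 0.092, -0.0]
force: [-0.6, -0.6, -2.4]
width: 21.7
```

```bash
python3 u.py
```

```text
t 18.7667 tip 39.4 -0.3 56.7 F -0.71 -0.52 -2.45 T [-0.03  0.09 -0.06] w 21.7
```

Emit:
{"name": "apply_moves", "arguments": {
  "dp": [
    [0,0,0.08],
    [0,0,0.1],
    [0,0,0.15],
    [0,0,0.2],
    [0,0,0.25],
    [0,0,0.2],
    [0,0,0.2],
    [0,0,0],
    [0,0,0]
  ],
  "rot": [
    [0,0,0],
    [0,0,0],
    [0,0,0],
    [0,0,0],
    [0,0,0],
    [0,0,0],
    [0,0,0],
    [0,0,0],
    [0,0,0]
  ]
}}

```text
t: 19.52
ee_pos: [469.1, 183.5, 91.5]
ee_rot: [-0.0, 0.996, 0.092, 0.0]
force: [-0.2, 0.1, -2.8]
width: 21.5
```

```bash
python3 u.py
```

```text
t 19.5167 tip 39.6 -0.3 86.5 F -0.14 0.1 -2.78 T [0.03 0.06 0.  ] w 21.5
```

Withdraw 85 mm along the channel axis, then lift.

Emit:
{"name": "apply_moves", "arguments": {
  "dp": [
    [-0.3,-0.06,0],
    [-0.5,-0.09,0],
    [-0.5,-0.09,0],
    [-0.5,-0.1,0],
    [-0.5,-0.09,0],
    [-0.5,-0.1,0],
    [-0.5,-0.09,0],
    [0,0,0],
    [0,0,0.4],
    [0,0,0.8],
    [0,0,0.8],
    [0,0,0.8]
  ],
  "rot": [
    [0,0,0],
    [0,0,0],
    [0,0,0],
    [0,0,0],
    [0,0,0],
    [0,0,0],
    [0,0,0],
    [0,0,0],
    [0,0,0],
    [0,0,0],
    [0,0,0],
    [0,0,0]
  ]
}}

```text
t: 20.52
ee_pos: [386.4, 168.0, 161.9]
ee_rot: [0.0, 0.996, 0.092, -0.0]
force: [0.4, -0.1, -1.5]
width: 21.9
```

Emit:
{"name": "apply_moves", "arguments": {
  "dp": [
    [0,0,0.8],
    [0,0,0.8],
    [0,0,0.4],
    [0,0,0],
    [0,0,0]
  ],
  "rot": [
    [0,0,0],
    [0,0,0],
    [0,0,0],
    [0,0,0],
    [0,0,0]
  ]
}}

```text
t: 20.93
ee_pos: [386.5, 168.0, 210.6]
ee_rot: [0.0, 0.996, 0.092, -0.0]
force: [-0.5, 0.4, -2.2]
width: 21.7
```

```bash
python3 u.py
python3 - <<'E'
from h import *
s=get_state();print(s['ee_pos'],2*np.degrees(np.arctan2(s['ee_rot'][2],s['ee_rot'][1])))
im,D=get_image('top');K,T=cam('top');P=depthpts(K,T,D)
save('top3.png',cv2.resize(im[80:230,105:255],None,fx=4,fy=4,interpolation=cv2.INTER_CUBIC))
yaw=np.radians(10.6);ex=np.array([np.cos(yaw),np.sin(yaw),0]);ey=np.array([-ex[1],ex[0],0]);O=np.array([594.8,207.2,0])+1.5*ex
U=np.stack([(P-O)@ex,(P-O)@ey,P[...,2]],-1)
k=(abs(U[...,1])<13)&(U[...,0]>-5)&(U[...,0]<80)&(U[...,2]<120);a=U[k];a=a[np.argsort(a[:,0])]
print(a[a[:,2]>60][:,[0,2]].round().tolist())
b=a[abs(a[:,1])<8];print(' '.join(f'{x:.0f}:{z:.0f}' for x,y,z in b))
E
```

```text
t 20.9333 tip -44.5 -0.4 205.6 F -0.41 0.48 -2.19 T [ 0.07  0.03 -0.  ] w 21.7
[386.46913757 167.97997814 210.56583554] 10.605599637830899
[[22.0, 60.0], [27.0, 74.0], [27.0, 78.0], [27.0, 75.0], [28.0, 75.0], [29.0, 76.0], [29.0, 74.0], [30.0, 74.0]]
-5:1 -4:0 -3:1 -3:2 -3:3 -1:-3 -1:35 -1:25 -1:12 -1:-2 -1:9 -1:13 -1:36 -1:19 -1:16 -1:29 -0:3 -0:36 1:43 1:32 1:43 2:41 2:42 3:46 3:39 5:45 5:46 5:39 6:42 6:54 6:49 7:42 8:48 8:49 8:50 9:54 10:52 10:49 10:53 12:47 12:52 13:49 14:50 14:47 14:52 15:51 16:49 16:50 17:52 17:48 19:49 19:51 19:52 20:51 20:55 20:50 22:50 23:52 23:49 23:54 24:49 27:74 27:78 27:75 28:75 29:76 29:74 35:49 35:49 36:53 36:50 37:56 37:51 39:48 39:52 39:48 40:49 41:50 41:47 42:51 42:52 42:49 43:50 44:50 45:49 45:47 45:49 46:49 47:54 47:51 48:48 49:49 49:50 50:52 50:50 51:51 51:50 52:50 53:52 54:50 54:51 54:46 55:51 56:53 56:50 57:51 57:52 58:56 58:49 59:52 60:51 60:56 61:49 62:47 63:47 63:54 63:50 63:47 64:51 73:50 73:48 73:45 73:50 74:52 75:51 76:45 76:54 76:48 76:51 78:43 78:51 78:52 79:54 79:50 80:50
```

View pics/top3.png

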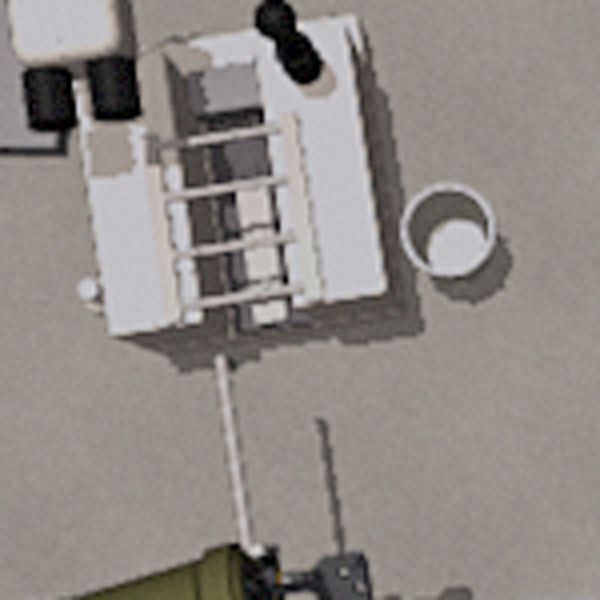

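Emit:
{"name": "apply_moves", "arguments": {
  "dp": [
    [0.3,-0.9,0],
    [0.3,-0.9,0],
    [0.3,-0.9,0],
    [0.3,-0.9,0],
    [0.3,-0.9,0],
    [0.3,-0.9,0],
    [0.3,-0.9,0],
    [0.3,-0.9,0],
    [0.3,-0.9,0],
    [0.3,-0.9,0],
    [0.3,-0.9,0],
    [0.3,-0.9,0]
  ],
  "rot": [
    [0,0,-1.4],
    [0,0,-1.4],
    [0,0,-1.4],
    [0,0,-1.4],
    [0,0,-1.4],
    [0,0,-1.4],
    [0,0,-1.4],
    [0,0,-1.4],
    [0,0,-1.4],
    [0,0,-1.4],
    [0,0,-1.4],
    [0,0,-1.4]
  ]
}}

```text
t: 21.98
ee_pos: [476.3, -103.1, 209.5]
ee_rot: [-0.0, 0.999, -0.055, -0.001]
force: [-0.2, 0.2, -2.9]
width: 21.5
```

Emit:
{"name": "apply_moves", "arguments": {
  "dp": [
    [0.3,-0.9,0],
    [0.3,-0.9,0],
    [0.3,-0.9,0],
    [0.3,-0.8,0],
    [0,0,0],
    [0,0,0],
    [0,0,0]
  ],
  "rot": [
    [0,0,-1.4],
    [0,0,-1.4],
    [0,0,-1.4],
    [0,0,0],
    [0,0,0],
    [0,0,0],
    [0,0,0]
  ]
}}

```text
t: 22.57
ee_pos: [506.0, -189.0, 210.0]
ee_rot: [-0.0, 0.996, -0.091, -0.001]
force: [0.5, 0.4, -2.8]
width: 21.7
```

```bash
python3 u.py w8.png;python3 - <<'E'
from h import *
s=get_state();print(s['ee_pos'],2*np.degrees(np.arctan2(s['ee_rot'][2],s['ee_rot'][1])))
E
```

```text
t 22.5667 tip 7.4 -373.3 205.0 F 0.52 0.26 -2.84 T [0.03 0.12 0.07] w 21.7
[ 506.16292397 -188.7690393   210.38371005] -10.357693393455492
```

View pics/w8.png

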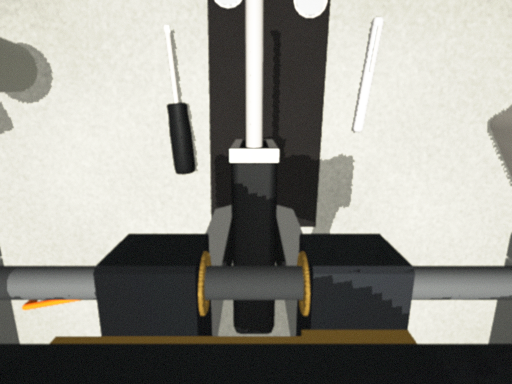

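Emit:
{"name": "apply_moves", "arguments": {
  "dp": [
    [0.05,-0.06,-0.5],
    [0,0,-0.8],
    [0,0,-0.8],
    [0,0,-0.8],
    [0,0,-0.8],
    [0,0,-0.8],
    [0,0,-0.8],
    [0,0,-0.8],
    [0,0,-0.6],
    [0,0,-0.4],
    [0,0,-0.3],
    [0,0,0]
  ],
  "rot": [
    [0,0,0],
    [0,0,0],
    [0,0,0],
    [0,0,0],
    [0,0,0],
    [0,0,0],
    [0,0,0],
    [0,0,0],
    [0,0,0],
    [0,0,0],
    [0,0,0],
    [0,0,0]
  ]
}}

```text
t: 23.62
ee_pos: [507.2, -190.3, 25.2]
ee_rot: [-0.0, 0.996, -0.09, -0.001]
force: [-0.0, 0.3, -1.5]
width: 21.5
```

Emit:
{"name": "apply_moves", "arguments": {
  "dp": [
    [0,0,0],
    [0,0,0]
  ],
  "rot": [
    [0,0,0],
    [0,0,0]
  ]
}}

```text
t: 23.78
ee_pos: [508.2, -191.1, 27.1]
ee_rot: [0.0, 0.996, -0.09, 0.001]
force: [0.3, 0.2, -2.4]
width: 21.6
```

Emit:
{"name": "apply_moves", "arguments": {
  "dp": [
    [0,0,-0.15],
    [0,0,-0.15],
    [0,0,-0.1],
    [0,0,-0.04],
    [0,0,0],
    [0,0,0],
    [0,0,0]
  ],
  "rot": [
    [0,0,0],
    [0,0,0],
    [0,0,0],
    [0,0,0],
    [0,0,0],
    [0,0,0],
    [0,0,0]
  ]
}}

```text
t: 24.37
ee_pos: [507.8, -191.0, 15.3]
ee_rot: [0.0, 0.996, -0.091, 0.0]
force: [0.6, -0.2, -2.5]
width: 21.9
```

```bash
python3 u.py;python3 - <<'E'
from h import *
s=get_state();print(s['ee_pos'],2*np.degrees(np.arctan2(s['ee_rot'][2],s['ee_rot'][1])))
E
```

```text
t 24.3667 tip 8.7 -375.6 10.3 F 0.55 -0.34 -2.46 T [0.04 0.11 0.01] w 21.9
[ 507.81826034 -191.03211019   15.31168098] -10.390348727165739
```

Emit:
{"name": "apply_moves", "arguments": {
  "dp": [
    [0,0,-0.02],
    [0,0,-0.02],
    [0,0,-0.02],
    [0,0,0],
    [0,0,0]
  ],
  "rot": [
    [0,0,0],
    [0,0,0],
    [0,0,0],
    [0,0,0],
    [0,0,0]
  ]
}}

```text
t: 24.78
ee_pos: [507.7, -191.0, 13.7]
ee_rot: [0.0, 0.996, -0.091, -0.0]
force: [-0.5, 0.5, -2.6]
width: 21.3
```

Emit:
{"name": "apply_moves", "arguments": {
  "dp": [
    [0,0,-0.02],
    [0,0,-0.015],
    [0,0,0],
    [0,0,0]
  ],
  "rot": [
    [0,0,0],
    [0,0,0],
    [0,0,0],
    [0,0,0]
  ]
}}

```text
t: 25.12
ee_pos: [507.8, -191.0, 13.5]
ee_rot: [0.0, 0.996, -0.091, 0.0]
force: [-4.8, 2.0, 6.8]
width: 21.7
```

Emit:
{"name": "apply_moves", "arguments": {
  "dp": [
    [0,0,0.018],
    [0,0,0],
    [0,0,0]
  ],
  "rot": [
    [0,0,0],
    [0,0,0],
    [0,0,0]
  ]
}}

```text
t: 25.37
ee_pos: [507.8, -191.0, 13.5]
ee_rot: [0.0, 0.996, -0.091, 0.0]
force: [-2.7, 1.1, 4.2]
width: 21.4
```

Emit:
{"name": "apply_moves", "arguments": {
  "dp": [
    [0,0,0],
    [0,0,0],
    [0,0,0],
    [0,0,0],
    [0,0,0],
    [0,0,0]
  ],
  "rot": [
    [0,0,0],
    [0,0,0],
    [0,0,0],
    [0,0,0],
    [0,0,0],
    [0,0,0]
  ],
  "hand": 0.5
}}

```text
t: 25.87
ee_pos: [507.7, -191.0, 13.2]
ee_rot: [-0.0, 0.996, -0.091, -0.0]
force: [0.2, 0.0, -0.8]
width: 47.0
```

Emit:
{"name": "apply_moves", "arguments": {
  "dp": [
    [0,0,0.2],
    [0,0,0.4],
    [0,0,0.6],
    [0,0,0.8],
    [0,0,0.8],
    [0,0,0.8],
    [0,0,0.8],
    [0,0,0.8],
    [0,0,0.8],
    [0,0,0.8],
    [0,0,0.8],
    [0,0,0.6]
  ],
  "rot": [
    [0,0,0],
    [0,0,0],
    [0,0,0],
    [0,0,0],
    [0,0,0],
    [0,0,0],
    [0,0,0],
    [0,0,0],
    [0,0,0],
    [0,0,0],
    [0,0,0],
    [0,0,0]
  ]
}}

```text
t: 26.87
ee_pos: [507.8, -191.0, 221.1]
ee_rot: [0.0, 0.996, -0.091, 0.001]
force: [0.0, 0.5, 0.3]
width: 47.1
```

Emit:
{"name": "apply_moves", "arguments": {
  "dp": [
    [0,0,0],
    [0,0,0],
    [0,0,0]
  ],
  "rot": [
    [0,0,0],
    [0,0,0],
    [0,0,0]
  ]
}}

```text
t: 27.12
ee_pos: [507.3, -190.8, 217.5]
ee_rot: [-0.0, 0.996, -0.091, -0.001]
force: [0.5, -0.5, -0.3]
width: 46.9
```

```bash
python3 u.py w9.png
python3 - <<'E'
from h import *
im,D=get_image('scene')
save('sc9.png',cv2.resize(im[100:384,100:400],None,fx=2,fy=2,interpolation=cv2.INTER_CUBIC))
im,D=get_image('top')
save('top9.png',cv2.resize(im[60:250,90:370],None,fx=2.8,fy=2.8,interpolation=cv2.INTER_CUBIC))
d=np.load('pics/w9.npz');im,D=d['im'],d['D'];K,T=cam('wrist',dict(ee_pos=d['p'],ee_rot=d['r']))
P=depthpts(K,T,D);Z=P[...,2];m=np.zeros(D.shape,bool);m[118:215,222:285]=1
h=m&(Z>42)&(Z<65);n,l,st,c=cv2.connectedComponentsWithStats((h*255).astype(np.uint8));k=1+np.argmax(st[1:,4])
print(np.median(Z[l==k]),cv2.minAreaRect(P[l==k][:,:2].astype(np.float32)))
E
```

```text
t 27.1167 tip 8.3 -375.3 212.5 F 0.41 -0.6 -0.26 T [0.02 0.01 0.02] w 46.9
52.912964297328244 ((510.380126953125, -191.11094665527344), (21.65546989440918, 106.42462921142578), 79.98579406738281)
```

View pics/w9.png

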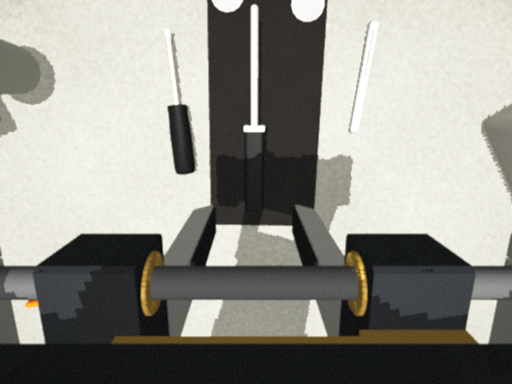

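View pics/sc9.png

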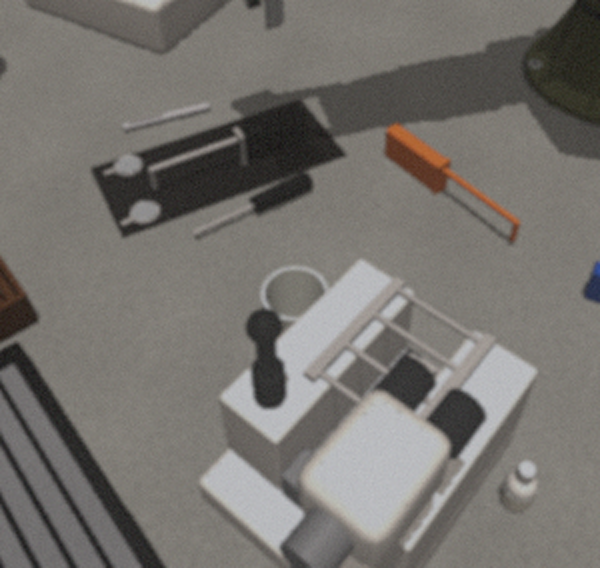

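View pics/top9.png

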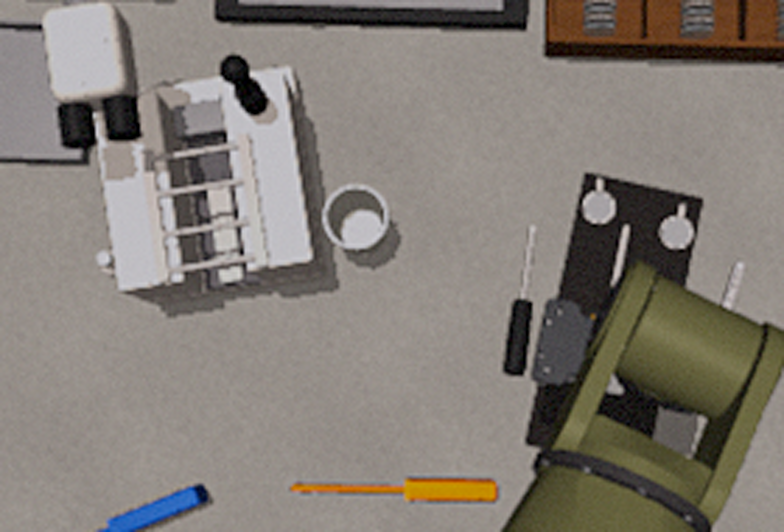

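```bash
python3 -c "
from workcell import hand_in
print(hand_in())"
```

```text
the job is handed in; nothing more can be done
None
```

The job is done and handed in at about 27 s. The bolt is drawn fully home, and the rod stands back on the mat on its handle's underside.

- **Drawing the bolt:** It slid at about 6 N and met a hard stop with the tab about 28 mm behind the mouth. I held it there for about 1.7 s at 12.6 to 14 N along the channel. The hold also carried a downward force of about 6 to 7 N, for a combined contact force of about 16 N. The highest force I read was under 24 N, though I only read it at the end of each move.
- **After unhooking:** The top camera's depth readings put the tab at 27 to 30 mm, matching the stop I felt.
- **Rod on the mat:** The handle top measured 52.9 mm and the handle lies in line with its start pose. Its centre measured 3 mm further along x than at the start, but that outline also came out 6 mm too long, so the arm's own position (within 1 mm) is the better guide. The rod touched down on the mat at about 9 N.
- **Other things:** In the last pictures the lenses, penlight, screwdriver, cup, bottle and the blue and orange look-alikes looked unmoved. The arm hid part of the mat from above and part of the blue one was out of frame. I judged this by eye, not by measurement.

No check failed.

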